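Let out the telescopic end stop one hole and lay the brush blank in its outline

ROBOT

A 7-joint arm with a two-finger parallel gripper is mounted at the origin on a cart in front of the work surface, level with it; the furniture and walls round the work are solid. World frame = base frame: x ahead of the robot, y to its left, z up, the work surface at z = 0. Lengths are in mm, angles in rad, forces in N, time in s.
With the tool pointing down it reaches from about 425 to 875 mm from the base axis. Payload 4.7 kg.
Tool frame: the origin (TCP) lies on the centre line of the jaws, within the pads' length; the fingertips stand 11 mm ahead of it and the grasp point (between the pads) lies 8 mm behind it (bot.tips_ahead is the distance from the TCP to the fingertips, in mm); z points along the fingers, y is the line along which they close (so a half turn about z gives the same grasp; the last joint's range is limited). The gripper opens to 85 mm and grips with 20 to 120 N. Pads are 22 mm wide; open, the fingers measure 114 mm over their backs; the gripper's body (76 mm by 85 mm) begins 54 mm behind the grasp point. The pads swing forward as they close: fully open they stand 13 mm farther back than shut.
Start: joints at [-1.184, 0.321, -0.07, 1.45, 0.023, 1.371, -0.057], TCP at [236.773, 605.361, 242.349] pointing down, gripper open.
Joint ranges: [-2.86, 2.86], [-0.3, 2.09], [-1.38, 1.24], [0.06, 2.45], [-1.56, 4.7], [0.09, 2.05], [-2.69, 2.69]. Speed limits (rad/s): [2.57, 2.57, 3.14, 3.14, 3.14, 3.14, 3.14].

INTERFACE

Orientations are given as a unit quaternion [w, x, y, z].
In Python, from cell import bot gives the robot as it stands.
- The arm moves only by the tool move_arm, never from a script. Its argument "steps" is a list of rows, each a list of 3 entries, a list of its own where there are three numbers: the opening, from -1 (shut) to 1 (fully open), then the shift along the tool's x, y, z normalised to -1 to 1, where 1 is 100 mm, then the turn about the tool's z normalised to -1 to 1, where 1 is 60 degrees. A call has 1 to 12 rows; each row is the pose to reach, as a shift and turn from the pose commanded when the call began, along the tool's axes at that moment; what a row does not reach only later rows make up. A row lasts 1/8 s, in which the tool goes at most 62.5 mm and 10.7 degrees, less where a joint would pass 70% of its speed; a pose out of reach is approached as far as the arm can. A call with a number of a shift or a turn outside -1 to 1 is refused whole. A call with a gripper value outside its range is refused whole. The fingers move at their own pace and stop on an object; "newtons" is the grip in N (left out, the last holds). Time passes only in rows, so rows that repeat a pose let the fingers close. It gives the time, the measured TCP pose, the force, the opening and the grip force at its end, in the units of the state.
- bot.read_state(): the state, without advancing time (a new reading comes with each control period).
- bot.grab_frame(name): name is "side" or "top" or "wrist"; returns a dict with "color" (420x560x3 uint8, red, green, blue), "depth" (420x560 float32, mm along the optical axis (not along the pixel's ray), 0 where there is no reading), "mtx" (3x3 intrinsics, pixels), "extrinsics" (4x4, takes a point from camera to world coordinates). Camera axes: x right, y down, z forward; pixel columns grow to the right and rows downward; lengths in mm; the calibration is good to about 2 mm. A picture is of the moment at which its call begins.
- bot.job_done(): hands the job in; it is judged then, once.
The state is a dict: "clock": time; "qpos": joint angles; "qd": joint speeds; "joint_torque": joint torques, N m; "ee_pos": TCP position; "orientation": TCP orientation; "ft_force": force on the tool from outside, world axes, zero at the start; "moment": the same for the moment, N m; "width": opening from 0.0 (shut) to 1.0 (fully open); "grasp_force": force on a finger pad.
Only numpy, scipy, OpenCV 4.12 (cv2) and the standard library are available. Lean on these libraries where they do the work, as an engineer would, in place of code of your own. Each camera call takes 0.05 s, during which the arm holds its last target. There are 200 camera calls.

TASK

The end stop on the setting board is one hole too short for the next batch. Press its spring pin flush, slide the blue sleeve outward until the pin snaps up through its next hole, then lay the loose brush blank flat inside the outline drawn on the board, head end towards the stop. Leave the other tools where they are.

Things in the scene. Friction and masses are not known exactly. Their poses are not given: they have to be found in the camera images.
- board: plywood board, 296 x 156 x 12 mm, screwed down; origin: centre of its underside; x along the telescope, the way the stop moves out; y towards the telescope's side. Telescope along y = +48 mm, drawn outline along y = -38 mm. At the outline's -x end a wooden fence, 12 mm high, face at x = -124 mm; at the telescope's -x end a clamp block 40 mm high.
- stop_sleeve (a joint): slide of the blue square sleeve (34 x 34 x 120 mm, top 48 mm above the table) over the fixed tube, cross-arm stop at its +x end. 0: short, pin through the front hole; grows along board +x; 0.040 m: pin in the second hole, 40 mm behind the first (1 to 2 mm play). 1 to 2 N of rubbing. Can be overshot, to 0.060.
- detent_pin (a joint): brass spring pin in the fixed tube, 14 mm across, round head. 0: up, 9 mm proud of the sleeve; 0.009 m: flush with the sleeve's top; max 0.013. Spring 2.4 N up, 5.1 N flush. Pressed 6 mm or more, the hole's edge rides over the round head when the sleeve is pushed (10 N at flush); less, it locks. Held down by the sleeve's wall; springs up by itself in a hole.
- pin_top (a point): the crown of the spring pin's head; 57 mm above the table when up. The pin moves only up and down, never along with the sleeve
- tab_face (a point): centre of the red push tab's face, which looks to board -x, at the pin; moves with the sleeve. Tab 34 mm wide, 9 thick, 23 above the sleeve's top; this point is 11 mm above the top and at the start 16 mm from the pin's axis in board +x. Closed fingertips fit before it, pressing the pin down while they push the tab along +x.
- stop_face (a point): face of the aluminium cross-arm stop that looks to the blank (board -x), on the outline's centre line, 24 mm above the table; arm 30 mm high, 10 thick, across the outline. At the short setting it stands 30 mm inside the outline's head end, at the next hole 10 mm beyond it.
- outline_head (a point): point on the centre line of the drawn outline, on the board's top, 100 mm from the outline's middle towards its wide head end (board +x)
- outline_handle (a point): point on the centre line of the drawn outline, on the board's top, 100 mm from the outline's middle towards its narrow handle end (board -x)
- blank: loose olive-wood hair-brush blank lying on the table, 228 x 56 x 22 mm, about 0.09 kg; origin: centre of its underside; x along it towards the wide head; z up. The head's sides run parallel, 56 mm apart, from x = +35 to +80 mm (centre of mass about x = +20 mm); the handle is 24 to 28 mm wide about x = -70 mm; between them, x = -50 to +20 mm, it tapers and slips lengthwise in a grip
- blank_head (a point): point on the blank's underside centre line, 100 mm from its origin towards the head end
- blank_handle (a point): point on the blank's underside centre line, 100 mm from its origin towards the handle end
- sanding_block: cork sanding block, 64 x 108 x 31 mm, bystander; origin: centre of its underside
- tape_measure: yellow tape measure, 37 x 69 x 63 mm, bystander; origin: centre of its underside
- caliper: vernier caliper lying flat, 62 x 200 x 8 mm, bystander; origin: centre of its underside

How it is judged (in metres and radians):
On the way, in this order (a step that is already met when the one before it is completed fails the run):
1. the spring pin is pressed down (at least 6 mm) while the sleeve is still at its first hole (value of joint detent_pin above 0.006 m and value of joint stop_sleeve below 0.008 m), for 0.1 s.
2. the sleeve stands at its second hole (within 3 mm) and the pin is up through it (value of joint stop_sleeve between 0.037 and 0.043 m and value of joint detent_pin below 0.002 m), for 0.2 s.
At the end, for the whole second after the job is handed in: The sleeve stands at its second hole (slide 40 mm, within 3 mm) with the pin up through it (less than 2 mm short of fully up); the blank lies flat and at rest on the board in its outline, head towards the stop, its head and handle points each within 15 mm of the outline's (all of step 2 and horizontal distance between blank_head and outline_head below 0.015 m and horizontal distance between blank_handle and outline_handle below 0.015 m and z of blank in the frame of board between 0.009 and 0.016 m and angle between blank's own z axis and vertical below 0.06 rad and linear speed of blank below 0.02 m/s); the robot touches nothing.
It fails at once if the sanding block is shifted by more than 30 mm (distance of sanding_block from where it was at the start of the episode above 0.03 m).
It fails at once if the tape measure is shifted by more than 30 mm (distance of tape_measure from where it was at the start of the episode above 0.03 m).
It fails at once if the caliper is shifted by more than 30 mm (distance of caliper from where it was at the start of the episode above 0.03 m).
It also fails if it takes over 58 s, if anything falls off the work surface, if the arm or the gripper's body presses on something with over 40 N, if the wrist force passes 120 N, or if a joint passes its speed limit or range.

## Working session

There is one attempt and no reset: what is moved stays moved. The work goes in short steps, Python scripts to look and compute and a tool call to move; the robot and the scene stay as the last step left them, time stands still between calls to the robot, and variables do not carry over. Pictures are saved under pics/ and viewed, at most 10 in all, crops included, and the job is handed in when it is done.

Besides the shell and the picture viewer there is one more tool, called after "Emit:" by a JSON object that holds its "name" and its "arguments", one argument or row to a line. move_arm: Moves the arm, as the interface text tells. Its arguments: {"type":"object","properties":{"steps":{"type":"array","items":{"type":"array"}},"newtons":{"type":"number"}},"required":["steps"]}

```bash
ls; mkdir -p pics; python3 - <<'E'
from cell import bot
import cv2,numpy as np
s=bot.read_state();print(s)
for n in("top","side"):
    f=bot.grab_frame(n);np.savez(f"{n}0.npz",**f)
    cv2.imwrite(f"pics/{n}0.png",f["color"][:,:,::-1]);print(n,f["mtx"].tolist(),f["extrinsics"].round(3).tolist())
E
```

```text
pics
{'clock': 0.0, 'qpos': array([-1.18391858,  0.32186519, -0.07007682,  1.45169152,  0.02259855,
        1.37075967, -0.0569299 ]), 'qd': array([ 9.26695606e-04, -4.03580860e-04,  1.24455334e-03, -7.58953023e-05,
       -1.48838630e-03,  1.62981119e-03,  4.16282135e-04]), 'joint_torque': array([-2.33115406e-05, -4.93572199e+01, -3.82199222e-01, -3.14341557e+01,
        1.29370982e-02,  1.14323842e-02, -1.43342055e-05]), 'ee_pos': array([236.59457241, 604.86193432, 241.18770505]), 'orientation': array([-1.31178882e-04,  1.85314767e-01,  9.82678737e-01, -9.59471444e-04]), 'ft_force': array([0.38903029, 0.39467008, 0.25847499]), 'moment': array([ 0.01877236, -0.04450287, -0.01571922]), 'grasp_force': 0.0, 'width': 1.0033895247829268}
top [[431.01590754270876, 0.0, 277.4464291104348], [0.0, 431.01590754270876, 202.939226521445], [0.0, 0.0, 1.0]] [[-0.102, -0.969, 0.223, 232.401], [-0.995, 0.099, -0.025, 235.751], [0.002, -0.225, -0.974, 984.648], [0.0, 0.0, 0.0, 1.0]]
side [[505.05956182715414, 0.0, 285.98307236992576], [0.0, 505.05956182715414, 209.86389298793975], [0.0, 0.0, 1.0]] [[0.988, 0.064, -0.143, 635.387], [0.156, -0.449, 0.88, -933.89], [-0.008, -0.891, -0.454, 650.618], [0.0, 0.0, 0.0, 1.0]]
```

View pics/top0.png

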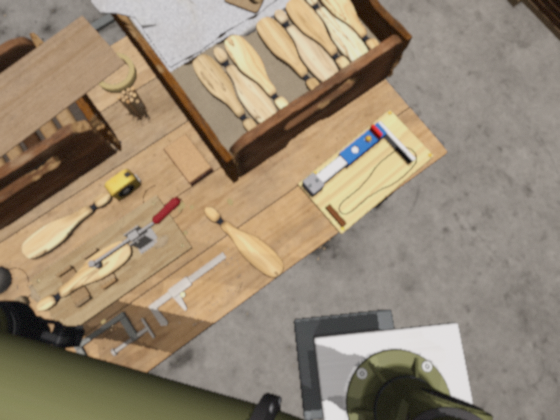

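View pics/side0.png

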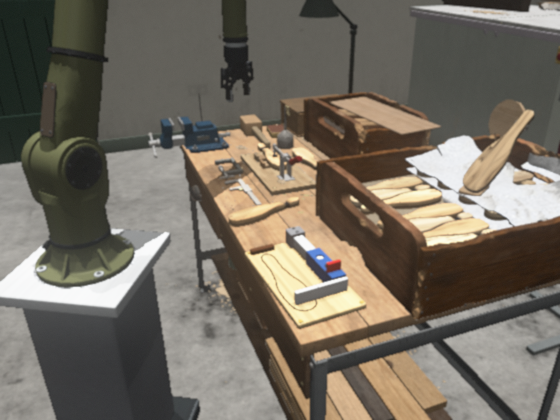

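The top view shows the board around (368,170), with the blue sleeve from (345,155) to (372,138) and the red tab at (377,131). The stop arm is at (398,143) and the fence at (336,215). The loose blank runs from its handle end (211,213) to its head end (278,270). The side view shows the same scene, with the board near (305,285) and the blank near (263,210).

```bash
cat > h.py <<'E'
import numpy as np,cv2
def ray(f,uv):
    d=np.linalg.inv(f["mtx"])@np.array([uv[0],uv[1],1.]);E=f["extrinsics"];return E[:3,3],E[:3,:3]@d
def plane(f,uv,z):
    o,d=ray(f,uv);return o+d*(z-o[2])/d[2]
def cloud(f):
    h,w=f["depth"].shape;u,v=np.meshgrid(np.arange(w),np.arange(h))
    d=np.stack([u,v,np.ones_like(u)],-1)@np.linalg.inv(f["mtx"]).T*f["depth"][...,None]
    return d@f["extrinsics"][:3,:3].T+f["extrinsics"][:3,3]
def tri(f,a,g,b):
    o,d=ray(f,a);p,e=ray(g,b);d/=np.linalg.norm(d);e/=np.linalg.norm(e)
    s,t=np.linalg.lstsq(np.stack([d,-e],1),p-o,rcond=None)[0];A=o+s*d;B=p+t*e
    return (A+B)/2,np.linalg.norm(A-B)
def proj(f,P):
    E=np.linalg.inv(f["extrinsics"]);q=f["mtx"]@(E[:3,:3]@np.asarray(P,float)+E[:3,3]);return q[:2]/q[2]
E
python3 - <<'E'
from h import *
T=np.load("top0.npz");S=np.load("side0.npz")
T={k:T[k] for k in T};S={k:S[k] for k in S}
c=cloud(T)
for n,uv in dict(board=(375,200),board2=(330,190),table=(300,240),blankhead=(262,255),blankhandle=(222,222),sleeve=(355,147),tab=(377,131),stop=(398,143),clamp=(313,183),table2=(230,200)).items(): print(n,c[uv[1],uv[0]].round(1))
for n,f in(("top",T),("side",S)):
    hsv=cv2.cvtColor(f["color"],cv2.COLOR_RGB2HSV)
    b=cv2.inRange(hsv,(100,130,60),(125,255,255));r=cv2.inRange(hsv,(0,190,90),(6,255,255))|cv2.inRange(hsv,(172,150,90),(180,255,255))
    for nm,m in(("blue",b),("red",r)):
        k,l,st,ce=cv2.connectedComponentsWithStats(m)
        print(n,nm,[(st[i].tolist(),ce[i].round(1).tolist()) for i in range(1,k) if st[i,4]>15])
i=cv2.resize(T["color"][90:240,280:460],None,fx=4,fy=4,interpolation=cv2.INTER_CUBIC)
j=cv2.resize(S["color"][190:335,210:380],None,fx=4,fy=4,interpolation=cv2.INTER_CUBIC)
cv2.imwrite("pics/ctop.png",i[:,:,::-1]);cv2.imwrite("pics/cside.png",j[:,:,::-1])
E
```

```text
board [439.1 -15.1  12.9]
board2 [474.1  85.3  10.3]
table [365.4 167.8   2.4]
blankhead [337.9 257.3  22.6]
blankhandle [422.1 340.9  19. ]
sleeve [562.3  19.4  42.3]
tab [586.2 -29.8  68.3]
stop [561.  -80.4  44.9]
clamp [483.  127.9  54.6]
table2 [475.5 320.1   3.3]
top blue [([377, 125, 9, 11, 19], [381.5, 129.9]), ([341, 131, 37, 33, 367], [358.5, 147.9])]
top red [([371, 126, 11, 11, 51], [375.9, 130.9]), ([154, 199, 25, 23, 151], [165.6, 210.1])]
side blue [([308, 249, 22, 21, 153], [319.0, 257.1]), ([329, 271, 15, 7, 71], [336.2, 274.0])]
side red []
```

View pics/ctop.png

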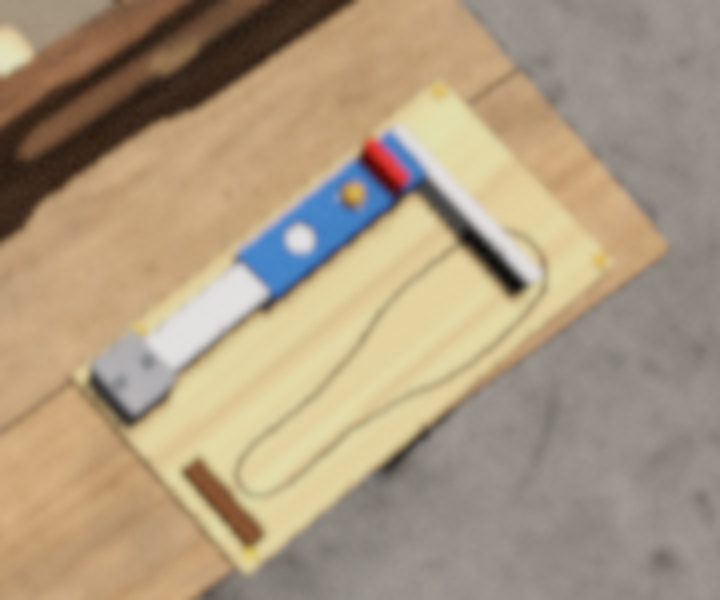

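View pics/cside.png

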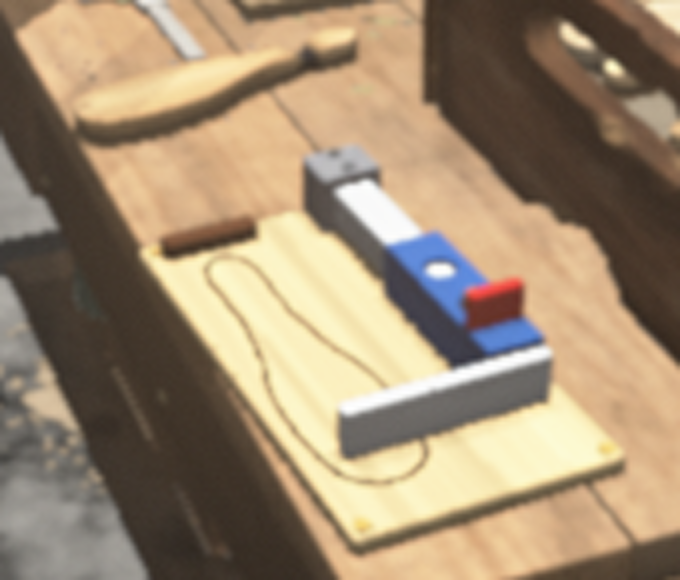

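The crop of the top view (4x, offset 280,90) shows the board corners at (437,83), (612,263), (247,572) and (75,380). The pin is at (353,194), the second hole at (300,238), and the tab at (385,165). The side crop (4x, offset 210,190) shows the board's lower corners at (358,548) and (622,462), and the tab at (495,303).

```bash
cat > m.py <<'E'
from h import *
T=np.load("top0.npz");S=np.load("side0.npz")
T={k:T[k] for k in T};S={k:S[k] for k in S}
ct=lambda p:((p[0]+.5)/4-.5+280,(p[1]+.5)/4-.5+90)
cs=lambda p:((p[0]+.5)/4-.5+210,(p[1]+.5)/4-.5+190)
M=np.array([[148,78],[148,-78],[-148,-78],[-148,78]],float)
W=np.array([plane(T,ct(p),12) for p in [(437,83),(612,263),(247,572),(75,380)]])
A,B=M.mean(0),W[:,:2].mean(0);H=(M-A).T@(W[:,:2]-B);th=np.arctan2(H[0,1]-H[1,0],H[0,0]+H[1,1])
R=np.array([[np.cos(th),-np.sin(th)],[np.sin(th),np.cos(th)]])
E
python3 - <<'E'
from m import *
print("board top: centre",B.round(1),"yaw",np.degrees(th).round(2),"res",(W[:,:2]-(M@R.T+B)).round(1).tolist())
b=lambda p:((np.asarray(p)[:2]-B)@R).round(1)
P=plane(T,ct((353,192)),56);print("pin top plane",P.round(1),b(P))
h2=plane(T,ct((300,238)),48);print("hole2 z48",h2.round(1),b(h2))
for n,a,c in[("right corner",(612,263),(358,548)),("top corner",(437,83),(622,462)),("left-bottom",(247,572),(143,250)),("arm end top",(541,270),(342,408)),("hole2",(300,238),(440,270)),("tab top corner left",(371,138),(521,283)),("tab top corner r",(410,185),(468,298))]:
    p,e=tri(T,ct(a),S,cs(c));print(n,p.round(1),"gap",e.round(1),b(p))
# blank
i=T["color"];hsv=cv2.cvtColor(i,cv2.COLOR_RGB2HSV)
roi=np.zeros(i.shape[:2],np.uint8);roi[200:285,195:295]=1
print("hsv blank",hsv[255,262],"table",hsv[240,300],hsv[200,230],hsv[270,230])
c=cloud(T);d=(c[...,2]);print("z rng",d[200:285:12,195:295:10].round(0).astype(int).tolist())
E
```

```text
board top: centre [514.2  -5.4] yaw -55.82 res [[-3.8, 0.8], [0.5, 3.3], [4.8, -0.6], [-1.6, -3.4]]
pin top plane [577.  -10.1  56. ] [39.2 49.3]
hole2 z48 [555.3  22.3  48. ] [ 0.2 49.5]
right corner [ 535.4 -171.1    5.3] gap 0.1 [149.1 -75.6]
top corner [660.6 -85.3   5.6] gap 0.6 [148.4  76.2]
left-bottom [372.   72.5  10.5] gap 0.8 [-144.4  -73.9]
arm end top [ 521.2 -113.5   45.5] gap 3.6 [ 93.4 -55. ]
hole2 [555.9  21.6  45.1] gap 0.8 [ 1.1 49.6]
tab top corner left [602.9 -21.9  68.6] gap 1.4 [63.5 64.1]
tab top corner r [574.7 -39.7  67.4] gap 2.0 [62.4 30.8]
hsv blank [ 19  88 223] table [ 16  95 196] [ 21  92 183] [ 16 103 191]
z rng [[2, 3, -1, -2, -2, -1, 2, 0, 0, 1], [0, 19, 22, 4, 1, 0, 2, -1, 1, 0], [-1, 2, -1, 24, 3, 2, 5, 1, 2, 1], [0, 1, 4, -4, 24, 27, 22, 0, -2, 2], [-3, -1, 1, -2, -2, 22, 23, 22, -1, 0], [2, 0, 9, 0, 1, 3, 22, 26, 24, 0], [6, 1, 0, 1, -1, 1, 2, 23, 24, -716], [0, 3, 0, 1, 1, 1, 1, -2, -722, -725]]
```

Emit:
{"name": "move_arm", "arguments": {
  "steps": [
    [-1, [-1, -0.85, 0], 0.574],
    [-1, [-1, -0.85, 0], 0.574],
    [-1, [-1, -0.85, 0], 0.574],
    [-1, [-1, -0.85, 0], 0.574]
  ]
}}

```text
clock: 0.6
ee_pos: [300.0, 488.3, 242.2]
orientation: [0.0, 0.47, 0.883, -0.0]
ft_force: [0.0, 0.5, 0.3]
width: 0.14
grasp_force: 0.0
```

Emit:
{"name": "move_arm", "arguments": {
  "steps": [
    [-1, [-0.5, -0.05, 0], 0],
    [-1, [-1, -0.1, 0], 0],
    [-1, [-1, -0.1, 0], 0]
  ]
}}

```text
clock: 0.98
ee_pos: [349.9, 397.2, 242.3]
orientation: [0.001, 0.471, 0.882, -0.0]
ft_force: [-0.7, 0.4, -0.3]
width: -0.004
grasp_force: 0.0
```

Emit:
{"name": "move_arm", "arguments": {
  "steps": [
    [-1, [-0.5, -0.05, 0], 0],
    [-1, [-1, -0.1, 0], 0],
    [-1, [-1, -0.1, 0], 0]
  ]
}}

```text
clock: 1.35
ee_pos: [396.9, 309.7, 242.3]
orientation: [0.0, 0.471, 0.882, -0.0]
ft_force: [0.7, 0.6, -1.4]
width: -0.001
grasp_force: 0.0
```

Emit:
{"name": "move_arm", "arguments": {
  "steps": [
    [-1, [-0.5, -0.05, 0], 0],
    [-1, [-1, -0.1, 0], 0],
    [-1, [-1, -0.1, 0], 0]
  ]
}}

```text
clock: 1.72
ee_pos: [444.3, 222.0, 242.3]
orientation: [0.0, 0.471, 0.882, -0.0]
ft_force: [0.3, 0.7, 0.5]
width: 0.001
grasp_force: 0.0
```

Emit:
{"name": "move_arm", "arguments": {
  "steps": [
    [-1, [-0.5, -0.05, 0], 0],
    [-1, [-1, -0.1, 0], 0],
    [-1, [-1, -0.1, 0], 0]
  ]
}}

```text
clock: 2.1
ee_pos: [491.9, 134.1, 242.3]
orientation: [0.0, 0.47, 0.883, -0.0]
ft_force: [-0.1, 1.2, 0.4]
width: 0.0
grasp_force: 0.0
```

Emit:
{"name": "move_arm", "arguments": {
  "steps": [
    [-1, [-0.5, -0.05, 0.2], 0],
    [-1, [-0.9, -0.1, 0.4], 0],
    [-1, [-0.9, -0.1, 0.4], 0],
    [-1, [-0.9, -0.1, 0.4], 0]
  ]
}}

```text
clock: 2.6
ee_pos: [532.7, 59.1, 202.2]
orientation: [-0.001, 0.467, 0.884, 0.0]
ft_force: [-0.2, 0.6, -0.3]
width: 0.001
grasp_force: 0.0
```

```bash
python3 - <<'E'
from cell import bot
import cv2,numpy as np
s=bot.read_state();print(s["ee_pos"],s["qpos"].round(2))
f=bot.grab_frame("wrist");np.savez("w1.npz",**f);cv2.imwrite("pics/w1.png",f["color"][:,:,::-1]);print(f["mtx"].round(1).tolist(),f["extrinsics"].round(3).tolist())
E
```

```text
[532.66541027  59.14498778 202.15416552] [-0.61  0.1   0.48  1.81 -0.05  1.25  0.49]
[[338.2, 0.0, 281.2], [0.0, 338.2, 213.9], [0.0, 0.0, 1.0]] [[0.826, 0.534, 0.182, 486.244], [0.564, -0.782, -0.265, 127.274], [0.001, 0.322, -0.947, 334.222], [0.0, 0.0, 0.0, 1.0]]
```

View pics/w1.png

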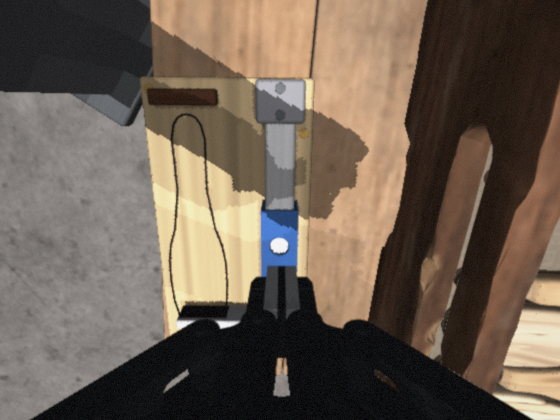

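The wrist view shows the second hole at (279,245) and the sleeve's rear edge at row 205. The board's -x edge is at row 78 and its left edge at columns 143–165. The tab and pin are hidden behind the fingers.

```bash
python3 - <<'E'
from m import *
w=np.load("w1.npz");w={k:w[k] for k in w}
b=lambda p:((np.asarray(p)[:2]-B)@R).round(1)
for n,uv,z in[("hole2",(279,245.5),48),("corner -x-y",(144,80),12),("corner -x+y",(313,79),12),("edge -y",(159,240),12),("sleeve L",(262,240),48),("sleeve R",(298,240),48),("fence face",(182,105),24)]:
    p=plane(w,uv,z);print(n,p.round(1),b(p))
print("hole2 tri",tri(w,(279,245.5),T,ct((300,238))))
hsv=cv2.cvtColor(w["color"],cv2.COLOR_RGB2HSV);m=cv2.inRange(hsv,(100,120,40),(125,255,255));v,u=np.nonzero(m[215:260,240:320]);
for r in(220,230,262): 
    x=np.nonzero(m[r])[0];x=x[(x>240)&(x<320)];print(r,x.min(),x.max(),b(plane(w,(x.min()-.5,r),48)),b(plane(w,(x.max()+.5,r),48)))
# outline: dark line on board, rows 120..290
g=cv2.cvtColor(w["color"],cv2.COLOR_RGB2GRAY)
E
```

```text
hole2 [557.   20.6  48. ] [ 2.6 50. ]
corner -x-y [377.  72.  12.] [-141.1  -70. ]
corner -x+y [500.3 157.2  12. ] [-142.3   79.8]
edge -y [460.1 -57.6  12. ] [ 12.8 -74.2]
sleeve L [541.   16.3  48. ] [-2.9 34.4]
sleeve R [568.3  35.   48. ] [-3.  67.4]
fence face [417.8  74.5  24. ] [-120.3  -34.9]
hole2 tri (array([555.56490706,  22.0603336 ,  49.99742957]), np.float64(2.2256718313963613))
220 261 296 [-22.4  33.3] [-22.5  65.7]
230 261 296 [-12.7  33.2] [-12.8  65.9]
262 262 296 [19.5 33.5] [19.5 66.4]
```

Emit:
{"name": "move_arm", "arguments": {
  "steps": [
    [-1, [-0.5, -0.02, 0.2], 0],
    [-1, [-0.844, -0.02, 0.5], 0],
    [-1, [-0.844, -0.02, 0.8], 0],
    [-1, [-0.844, -0.02, 1], 0],
    [-1, [-0.844, -0.02, 1], 0],
    [-1, [-0.844, -0.02, 1], 0]
  ]
}}

```text
clock: 3.4
ee_pos: [579.6, -13.4, 103.6]
orientation: [0.001, 0.467, 0.884, 0.001]
ft_force: [0.2, -0.1, -0.5]
width: -0.003
grasp_force: 0.0
```

```bash
python3 - <<'E'
from cell import bot
from h import *
s=bot.read_state();print(s["ee_pos"],s["orientation"].round(4),s["ft_force"].round(1))
f=bot.grab_frame("side");t=bot.grab_frame("top");np.savez("s2.npz",**f)
a=cv2.resize(f["color"][215:290,275:365],None,fx=4.4,fy=6,interpolation=cv2.INTER_CUBIC)
a=cv2.resize(f["color"][205:290,270:370],None,fx=4,fy=4,interpolation=cv2.INTER_CUBIC);c=cv2.resize(t["color"][90:175,330:430],None,fx=4,fy=4,interpolation=cv2.INTER_CUBIC)
cv2.imwrite("pics/s2.png",np.hstack([a,c])[:,:,::-1])
E
```

```text
[579.61759681 -13.37089698 103.58704703] [7.000e-04 4.672e-01 8.842e-01 8.000e-04] [ 0.2 -0.1 -0.5]
```

View pics/s2.png

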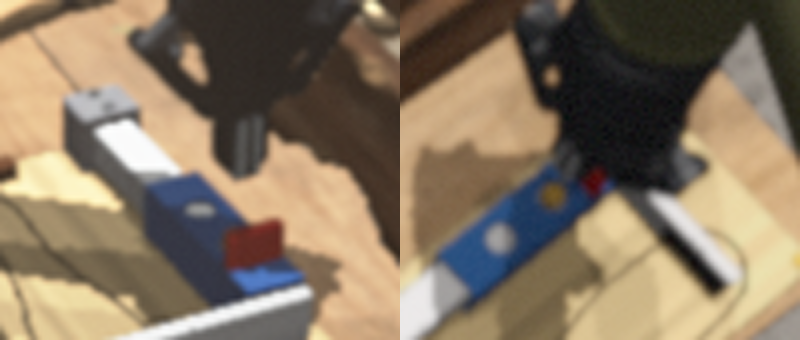

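The left half (side view) shows the tips at about (240,165) in the crop, up and behind the red tab at (255,245). The right half (top view) shows the pin uncovered at crop (153,194), and the tips are hidden behind the hand.

```bash
python3 - <<'E'
from m import *
b=lambda p:((np.asarray(p)[:2]-B)@R).round(1)
p=plane(T,(330+153.5/4-.5,90+194.5/4-.5),56);print(p,b(p))
print("tip proj crop",(proj(S,(579.6,-13.4,92.6))+.5-np.array([270,205]))*4)
q=np.r_[B+R@[57-0.5,49.7],59];print("tabface proj crop",(proj(S,q)+.5-np.array([270,205]))*4)
E
```

```text
[575.82071834  -9.90142464  56.        ] [38.4 48.4]
tip proj crop [241.41027724 172.81956043]
tabface proj crop [251.88689695 238.38132906]
```

Emit:
{"name": "move_arm", "arguments": {
  "steps": [
    [-1, [0.03, 0, 0.1], 0],
    [-1, [0.03, 0, 0.32], 0],
    [-1, [0.03, 0, 0.32], 0],
    [-1, [0.03, 0, 0.32], 0]
  ]
}}

```text
clock: 4.0
ee_pos: [577.3, -12.1, 70.7]
orientation: [0.0, 0.468, 0.884, 0.0]
ft_force: [0.2, 0.4, -0.1]
width: -0.0
grasp_force: 0.0
```

Emit:
{"name": "move_arm", "arguments": {
  "steps": [
    [-1, [0, 0, 0.06], 0],
    [-1, [0, 0, 0.06], 0],
    [-1, [0, 0, 0.06], 0]
  ]
}}

```text
clock: 4.38
ee_pos: [578.0, -12.1, 65.1]
orientation: [0.001, 0.468, 0.884, 0.001]
ft_force: [0.2, -0.5, 2.8]
width: 0.001
grasp_force: 1.5
```

Emit:
{"name": "move_arm", "arguments": {
  "steps": [
    [-1, [0, 0, 0.03], 0],
    [-1, [0, 0, 0.053], 0],
    [-1, [0, 0, 0.053], 0],
    [-1, [0, 0, 0.053], 0],
    [-1, [0, 0, 0.053], 0]
  ]
}}

```text
clock: 5.0
ee_pos: [577.8, -12.0, 59.4]
orientation: [0.001, 0.468, 0.884, 0.0]
ft_force: [3.5, -0.5, 4.0]
width: -0.001
grasp_force: 2.3
```

Emit:
{"name": "move_arm", "arguments": {
  "steps": [
    [-1, [-0.02, 0, 0.003], 0],
    [-1, [-0.04, 0, 0.003], 0],
    [-1, [-0.06, 0, 0.003], 0],
    [-1, [-0.08, 0, 0.003], 0],
    [-1, [-0.08, 0, 0.003], 0]
  ]
}}

```text
clock: 5.62
ee_pos: [580.3, -16.0, 58.7]
orientation: [-0.002, 0.467, 0.884, 0.001]
ft_force: [-2.0, 4.2, 9.0]
width: -0.0
grasp_force: 4.3
```

Emit:
{"name": "move_arm", "arguments": {
  "steps": [
    [-1, [-0.02, 0, 0], 0],
    [-1, [-0.04, 0, 0], 0],
    [-1, [-0.06, 0, 0], 0],
    [-1, [-0.06, 0, 0], 0]
  ]
}}

```text
clock: 6.12
ee_pos: [582.5, -19.4, 58.1]
orientation: [-0.004, 0.467, 0.884, 0.001]
ft_force: [-3.8, 7.1, 8.7]
width: -0.0
grasp_force: 6.0
```

Emit:
{"name": "move_arm", "arguments": {
  "steps": [
    [-1, [-0.02, 0, 0], 0],
    [-1, [-0.04, 0, 0], 0],
    [-1, [-0.06, 0, 0], 0],
    [-1, [-0.06, 0, 0], 0]
  ]
}}

```text
clock: 6.62
ee_pos: [587.1, -26.4, 58.3]
orientation: [-0.002, 0.467, 0.884, 0.001]
ft_force: [-0.5, 3.7, 5.0]
width: -0.002
grasp_force: 3.9
```

```bash
cat > look.py <<'E'
import sys
from cell import bot
from m import *
s=bot.read_state();p=s["ee_pos"];print(p.round(1),"board",((p[:2]-B)@R).round(1),s["ft_force"].round(1))
t=bot.grab_frame("top");hsv=cv2.cvtColor(t["color"],cv2.COLOR_RGB2HSV)
m=cv2.inRange(hsv,(95,100,25),(125,255,255));m[:,:325]=0;m[:110]=0;m[190:]=0;m[:,440:]=0
pts=np.argwhere(m)[:,::-1]
q=np.array([((plane(t,x,48)[:2]-B)@R) for x in pts]);q=q[(abs(q[:,1]-49)<14)]
print("sleeve rear bx",np.percentile(q[:,0],[0,1,2,5]).round(1),len(q))
np.save("t_last.npy",t["color"])
E
python3 look.py
python3 - <<'E'
from m import *
hsv=cv2.cvtColor(T["color"],cv2.COLOR_RGB2HSV)
m=cv2.inRange(hsv,(95,100,25),(125,255,255));m[:,:325]=0;m[:110]=0;m[190:]=0;m[:,440:]=0
q=np.array([((plane(T,x,48)[:2]-B)@R) for x in np.argwhere(m)[:,::-1]]);q=q[(abs(q[:,1]-49)<14)]
print("start rear",np.percentile(q[:,0],[0,1,2,5]).round(1))
E
```

```text
[587.1 -26.4  58.3] board [58.4 48.5] [-0.5  3.7  5. ]
sleeve rear bx [-18.2 -17.2 -16.3 -14.6] 291
start rear [-33.4 -32.9 -32.4 -29.8]
```

Emit:
{"name": "move_arm", "arguments": {
  "steps": [
    [-1, [-0.03, 0, -0.04], 0],
    [-1, [-0.06, 0, -0.05], 0],
    [-1, [-0.09, 0, -0.05], 0],
    [-1, [-0.12, 0, -0.05], 0],
    [-1, [-0.15, 0, -0.05], 0],
    [-1, [-0.17, 0, -0.05], 0],
    [-1, [-0.17, 0, -0.05], 0]
  ]
}}

```text
clock: 7.55
ee_pos: [598.7, -43.6, 64.2]
orientation: [0.001, 0.468, 0.884, 0.0]
ft_force: [-2.4, 1.3, -1.6]
width: -0.005
grasp_force: 1.0
```

```bash
python3 look.py
```

```text
[598.7 -43.6  64.2] board [79.1 48.4] [-2.4  1.3 -1.6]
sleeve rear bx [-2.1 -1.1 -0.7  1.2] 320
```

Emit:
{"name": "move_arm", "arguments": {
  "steps": [
    [-1, [-0.01, 0, 0], 0],
    [-1, [-0.02, 0, 0], 0],
    [-1, [-0.03, 0, 0], 0],
    [-1, [-0.03, 0, 0], 0]
  ]
}}

```text
clock: 8.1
ee_pos: [600.7, -46.0, 64.2]
orientation: [0.001, 0.468, 0.884, 0.0]
ft_force: [1.1, 0.0, 0.3]
width: 0.001
grasp_force: 0.0
```

```bash
python3 look.py; python3 - <<'E'
import numpy as np,cv2
t=np.load("t_last.npy");cv2.imwrite("pics/t3.png",cv2.resize(t[100:200,310:430],None,fx=5,fy=5,interpolation=cv2.INTER_CUBIC)[:,:,::-1])
E
```

```text
[600.7 -46.   64.2] board [82.2 48.7] [1.1 0.  0.3]
sleeve rear bx [1.3 2.3 2.7 4.6] 317
```

View pics/t3.png

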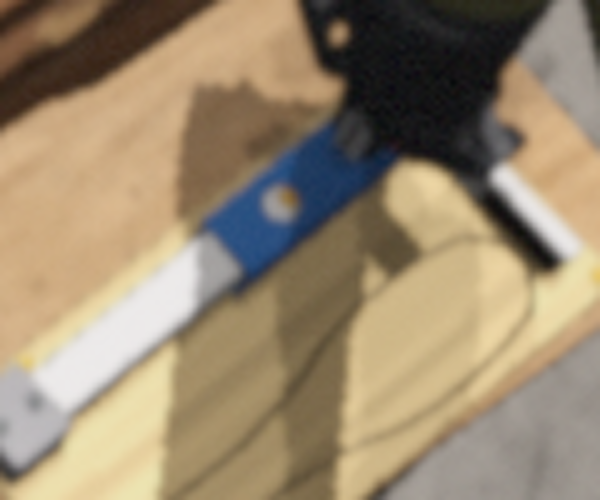

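The crop shows the second hole at (280,203) with the brass pin showing only in its +x half at (289,199), so a few more mm are needed.

Emit:
{"name": "move_arm", "arguments": {
  "steps": [
    [-1, [-0.01, 0, 0], 0],
    [-1, [-0.02, 0, 0], 0],
    [-1, [-0.03, 0, 0], 0],
    [-1, [-0.03, 0, 0], 0]
  ]
}}

```text
clock: 8.65
ee_pos: [601.4, -47.8, 63.7]
orientation: [0.0, 0.468, 0.884, -0.0]
ft_force: [0.6, 0.3, -0.1]
width: 0.004
grasp_force: 0.0
```

```bash
cat >> look.py <<'E'
c=t["color"].astype(int);u0,v0=np.round(proj(t,np.r_[B+R@[39,49],52])).astype(int)
k=c[v0-6:v0+7,u0-6:u0+7];g=(k[...,0]-k[...,2])>25;w=(k.min(-1)>105)&~g
print("brass px",g.sum(),"white px",w.sum())
E
python3 look.py
```

```text
[601.4 -47.8  63.7] board [84.1 48.2] [ 0.6  0.3 -0.1]
sleeve rear bx [5.  6.  6.4 8.2] 313
brass px 29 white px 3
```

Emit:
{"name": "move_arm", "arguments": {
  "steps": [
    [-1, [-0.01, 0, 0], 0],
    [-1, [-0.015, 0, 0], 0],
    [-1, [-0.015, 0, 0], 0]
  ]
}}

```text
clock: 9.07
ee_pos: [602.1, -48.9, 63.7]
orientation: [0.0, 0.468, 0.884, 0.0]
ft_force: [0.8, 0.2, -0.2]
width: 0.001
grasp_force: 0.0
```

```bash
python3 look.py
```

```text
[602.1 -48.9  63.7] board [85.4 48.3] [ 0.8  0.2 -0.2]
sleeve rear bx [5.  6.  6.4 8.2] 315
brass px 28 white px 3
```

Emit:
{"name": "move_arm", "arguments": {
  "steps": [
    [-1, [0.01, 0, 0], 0],
    [-1, [0.01, 0, -0.5], 0],
    [-1, [0.01, 0, -1], 0],
    [-1, [0.01, 0, -1], 0]
  ]
}}

```text
clock: 9.62
ee_pos: [604.5, -48.4, 168.5]
orientation: [0.004, 0.468, 0.884, 0.002]
ft_force: [-0.6, 0.8, -0.5]
width: -0.005
grasp_force: 0.0
```

```bash
python3 look.py; python3 - <<'E'
from cell import bot
from h import *
f=bot.grab_frame("wrist");np.savez("w4.npz",**f)
s=bot.grab_frame("side");np.savez("s4.npz",**s)
c=f["color"];a=cv2.resize(c[90:300,160:400],(400,350));d=cv2.resize(s["color"][215:302,280:380],(400,350),interpolation=cv2.INTER_CUBIC)
cv2.imwrite("pics/w4.png",np.hstack([a,d])[:,:,::-1])
E
```

```text
[604.5 -48.4 168.5] board [86.4 50.5] [-0.6  0.8 -0.5]
sleeve rear bx [5.  6.1 6.8 9.5] 415
brass px 27 white px 0
```

View pics/w4.png

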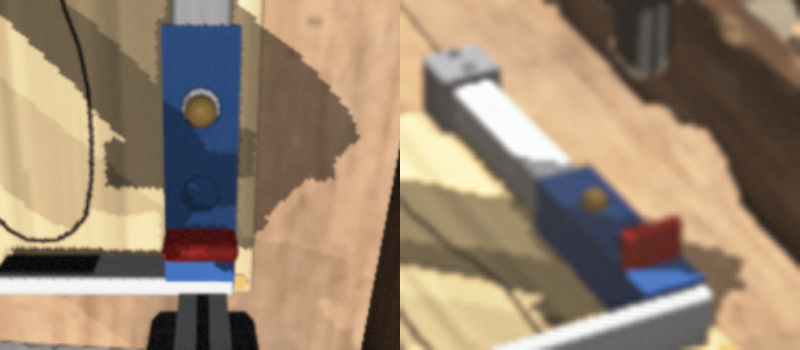

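The left half (wrist) shows the brass pin filling the second hole at (202,108). The right half (side) shows it standing proud at (594,198), so the sleeve is latched.

```bash
python3 - <<'E'
from m import *
L=lambda n:{k:v for k,v in np.load(n).items()}
b=lambda p:((np.asarray(p)[:2]-B)@R).round(1)
w4,s4,w1=L("w4.npz"),L("s4.npz"),L("w1.npz")
print("pin",tri(w4,(281.2,154.8),s4,(328,264)))
for n,f,uv in[("T handle tip",T,ct((237,476))),("T head end",T,ct((546,262))),("w1 handle tip",w1,(188,114)),("w1 left x=?",w1,(171,240)),("w1 right",w1,(217,240)),("w4 R side",w4,(160+92*.6,90+130*.6)),("w4 head? low",w4,(160+45*.6,90+241*.6)),("T fence face",T,ct((232,500)))]:
    p=plane(f,uv,12);print(n,p.round(1),b(p))
# outline dark pixels in T, board frame
g=T["color"].astype(int).sum(-1);pts=[]
for v in range(140,225):
    for u in range(330,425):
        p=b(plane(T,(u,v),12))
        if -118<p[0]<130 and -70<p[1]<-5:
            loc=g[v-3:v+4,u-3:u+4];
            if g[v,u]<np.median(loc)-60: pts.append(p)
pts=np.array(pts);print(len(pts),pts.min(0),pts.max(0))
for lo in range(-120,130,20):
    q=pts[(pts[:,0]>=lo)&(pts[:,0]<lo+20)]
    if len(q):print(lo,q[:,1].min(),q[:,1].max())
# blank
c=cloud(T);z=c[...,2];m=((z>11)&(z<35)).astype(np.uint8);r=np.zeros_like(m);r[200:290,195:295]=1;m=cv2.morphologyEx(m*r,cv2.MORPH_OPEN,np.ones((3,3)))
k,l,st,ce=cv2.connectedComponentsWithStats(m);i=1+st[1:,4].argmax();print(st[i])
P=np.array([plane(T,(u,v),16)[:2] for v,u in np.argwhere(l==i)]).astype(np.float32)
(x0,d1)=P.mean(0),np.linalg.svd(P-P.mean(0),full_matrices=False)[2][0]
if d1[0]>0:d1=-d1
n=np.array([-d1[1],d1[0]]);s=(P-x0)@d1;t=(P-x0)@n
print("z",np.median(z[l==i]),"axis",d1,np.degrees(np.arctan2(d1[1],d1[0])),"mean",x0,"len",s.min(),s.max())
for a in range(-120,120,20):
    q=t[(s>=a)&(s<a+20)]
    if len(q):print(a+10,q.min().round(1),q.max().round(1))
E
```

```text
pin (array([577.9181635 , -11.69787073,  50.40473771]), np.float64(2.2786276840812834))
T handle tip [427.5  70.9  12. ] [-111.8  -28.9]
T head end [ 538.  -129.4   12. ] [115.9 -50.1]
w1 handle tip [423.5  68.7  12. ] [-112.3  -33.5]
w1 left x=? [470.3 -50.6  12. ] [ 12.8 -61.8]
w1 right [509.5 -23.8  12. ] [ 12.6 -14.3]
w4 R side [542.4 -57.4  12. ] [58.9 -5.9]
w4 head? low [ 552.4 -124.7   12. ] [120.1 -35.5]
T fence face [413.7  75.6  12. ] [-123.4  -37.6]
200 [-110.6  -67.7] [117.7  -6. ]
-120 -48.7 -22.5
-100 -51.8 -20.8
-80 -52.0 -20.2
-60 -51.4 -20.7
-40 -52.8 -18.9
-20 -57.0 -15.7
0 -63.7 -9.1
20 -65.9 -7.4
40 -67.7 -6.8
60 -66.9 -6.8
80 -65.6 -6.0
100 -62.5 -21.3
[ 204  207   80   70 1648]
z 21.933099162575445 axis [-0.7201939 -0.6937728] -136.0705 mean [362.05737 283.32394] len -137.08336 91.18327
-110 -12.4 12.9
-90 -9.7 9.6
-70 -12.4 11.4
-50 -14.1 13.3
-30 -18.7 19.6
-10 -24.9 25.9
10 -26.3 28.0
30 -27.7 28.4
50 -27.0 27.4
70 -25.3 25.6
90 -20.0 19.1
```

Emit:
{"name": "move_arm", "arguments": {
  "steps": [
    [-1, [0.5, -0.05, 0], 0],
    [-1, [1, -0.09, 0], 0],
    [-1, [1, -0.09, 0], 0]
  ]
}}

```text
clock: 10.15
ee_pos: [534.8, 33.8, 161.7]
orientation: [-0.002, 0.465, 0.885, -0.0]
ft_force: [-0.6, -1.4, -0.1]
width: -0.002
grasp_force: 0.0
```

Emit:
{"name": "move_arm", "arguments": {
  "steps": [
    [-1, [0.5, -0.05, 0], 0],
    [-1, [1, -0.09, 0], 0],
    [-1, [1, -0.09, 0], 0]
  ]
}}

```text
clock: 10.52
ee_pos: [471.9, 110.0, 162.4]
orientation: [-0.001, 0.465, 0.885, -0.001]
ft_force: [0.8, 0.5, 0.2]
width: -0.003
grasp_force: 0.0
```

Emit:
{"name": "move_arm", "arguments": {
  "steps": [
    [1, [0.5, -0.05, 0], 0],
    [1, [1, -0.09, 0], 0],
    [1, [1, -0.09, 0], 0],
    [1, [1, -0.09, 0], 0]
  ]
}}

```text
clock: 11.02
ee_pos: [411.5, 183.6, 163.2]
orientation: [0.0, 0.469, 0.883, -0.001]
ft_force: [0.6, 0.3, -0.6]
width: 0.848
grasp_force: 0.0
```

```bash
python3 - <<'E'
from cell import bot
from h import *
s=bot.read_state();print(s["ee_pos"],s["orientation"].round(3),s["qpos"].round(2))
f=bot.grab_frame("wrist");np.savez("w5.npz",**f);cv2.imwrite("pics/w5.png",f["color"][:,:,::-1])
print("predicted px (z22): head tip",proj(f,(296.5,220.1,11)),"handle tip",proj(f,(460.7,278.3+100,11)),"grip",proj(f,(344.8,266.6,22)))
E
```

```text
[411.48505489 183.57295543 163.21718324] [ 0.     0.469  0.883 -0.001] [-0.82 -0.06  0.33  2.04  0.02  1.16  0.1 ]
predicted px (z22): head tip [185.48875538  82.00914996] handle tip [481.82303805  26.00929097] grip [269.18921853  64.80798047]
```

View pics/w5.png

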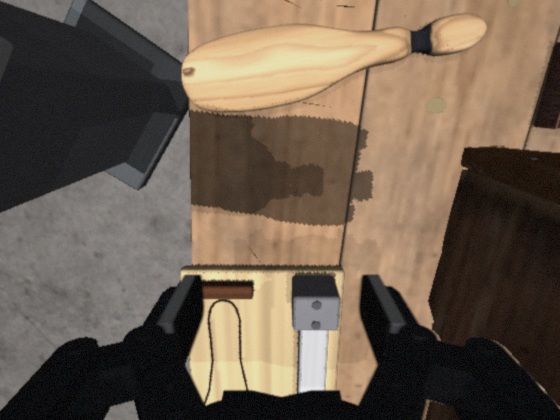

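The wrist view shows the blank with its head tip at (183,80) and handle tip at (487,27). Its head sides at column 269 are at rows 27 and 104, and the projected grip point sits centred between them.

Emit:
{"name": "move_arm", "arguments": {
  "steps": [
    [1, [0.4, -0.05, 0.1], 0.2],
    [1, [0.8, -0.08, 0.3], 0.4],
    [1, [0.95, -0.087, 0.4], 0.6],
    [1, [0.95, -0.087, 0.4], 0.8],
    [1, [0.95, -0.087, 0.4], 1],
    [1, [0.95, -0.087, 0.4], 1],
    [1, [0.95, -0.087, 0.4], 1]
  ]
}}

```text
clock: 11.95
ee_pos: [351.2, 257.5, 123.5]
orientation: [0.0, 0.848, 0.531, -0.0]
ft_force: [-0.3, 0.4, -0.8]
width: 1.003
grasp_force: 0.0
```

```bash
cat > rel.py <<'E'
from cell import bot
import numpy as np,sys
# target x y yaw(deg of tool x) -> shift in tool axes and turn
x,y,yaw=map(float,sys.argv[1:4]);s=bot.read_state();q=s["orientation"]
a=2*np.arctan2(q[2],q[1]);d=np.array([x,y])-s["ee_pos"][:2]
t=-(np.radians(yaw)-a);t=(t+np.pi)%(2*np.pi)-np.pi
print("ee",s["ee_pos"].round(1),"yaw",np.degrees(a).round(1),"dx",(d@[np.cos(a),np.sin(a)]/100).round(3),"dy",(d@[np.sin(a),-np.cos(a)]/100).round(3),"turn",(np.degrees(t)/60).round(3),s["qpos"].round(2),s["width"],s["grasp_force"])
E
python3 rel.py 344.8 266.6 43.9; python3 - <<'E'
from m import *
w=dict(np.load("w5.npz"))
def sect(f,fac):  # head end & handle end by colour+depth mask
    z=cloud(f)[...,2];m=((z>9)&(z<35)).astype(np.uint8);return m
for n,uv in[("head tip",(183,79)),("handle tip",(487,27)),("mid top",(269,65)),("handle top",(385,42))]:
    print(n,cloud(w)[int(uv[1]),int(uv[0])].round(1),"z11",plane(w,uv,11).round(1),"z22",plane(w,uv,22).round(1))
print("neck tri",tri(w,(421,42),T,(220.5,221)))
E
```

```text
ee [351.2 257.5 123.5] yaw 64.1 dx 0.054 dy -0.097 turn 0.337 [-0.88 -0.04  0.19  2.11  0.01  1.07 -1.15] 1.0034659106312986 0.0
head tip [295.8 221.8  18.9] z11 [293.8 220.9  11. ] z22 [296.6 222.1  22. ]
handle tip [468.2 384.9  -0. ] z11 [464.4 380.   11. ] z22 [460.5 375.   22. ]
mid top [344.7 266.4  21.7] z11 [343.9 267.   11. ] z22 [344.8 266.4  22. ]
handle top [406.4 326.9  20.6] z11 [407.8 329.5  11. ] z22 [406.1 326.5  22. ]
neck tri (array([428.19163071, 344.68082376,  11.73742226]), np.float64(3.88183390582053))
```

Emit:
{"name": "move_arm", "arguments": {
  "steps": [
    [1, [0.054, -0.097, 0.2], 0.17],
    [1, [0.054, -0.097, 0.4], 0.337],
    [1, [0.054, -0.097, 0.5], 0.337],
    [1, [0.054, -0.097, 0.5], 0.337],
    [1, [0.054, -0.097, 0.5], 0.337]
  ]
}}

```text
clock: 12.58
ee_pos: [344.3, 267.9, 74.4]
orientation: [-0.0, 0.927, 0.375, 0.001]
ft_force: [-0.2, 0.0, 0.1]
width: 0.999
grasp_force: 0.0
```

```bash
python3 rel.py 344.8 266.6 43.9
```

```text
ee [344.3 267.9  74.4] yaw 44.1 dx -0.005 dy 0.013 turn 0.003 [-0.89  0.03  0.17  2.16 -0.01  0.96 -1.52] 0.9985537869079446 0.0
```

Emit:
{"name": "move_arm", "arguments": {
  "steps": [
    [1, [-0.005, 0.012, 0.3], 0],
    [1, [-0.005, 0.012, 0.6], 0],
    [1, [-0.005, 0.012, 0.61], 0],
    [1, [-0.005, 0.012, 0.61], 0],
    [-1, [-0.005, 0.012, 0.61], 0],
    [-1, [-0.005, 0.012, 0.61], 0],
    [-1, [-0.005, 0.012, 0.61], 0],
    [-1, [-0.005, 0.012, 0.61], 0],
    [-1, [-0.005, 0.012, 0.61], 0]
  ],
  "newtons": 60
}}

```text
clock: 13.7
ee_pos: [345.1, 267.3, 14.3]
orientation: [-0.001, 0.927, 0.374, 0.001]
ft_force: [-1.6, -1.0, 7.8]
width: 0.634
grasp_force: 62.7
```

Emit:
{"name": "move_arm", "arguments": {
  "steps": [
    [-1, [0, 0, -0.2], 0],
    [-1, [0, 0, -0.5], 0],
    [-1, [0, 0, -1], 0],
    [-1, [0, 0, -1], 0],
    [-1, [0, 0, -1], 0]
  ]
}}

```text
clock: 14.32
ee_pos: [343.8, 266.2, 112.5]
orientation: [-0.0, 0.927, 0.375, -0.0]
ft_force: [0.1, -0.1, -0.5]
width: 0.63
grasp_force: 63.9
```

Emit:
{"name": "move_arm", "arguments": {
  "steps": [
    [-1, [-0.1, 0.1, 0], -0.15],
    [-1, [-0.1, 0.2, 0], -0.3],
    [-1, [-0.1, 0.3, 0], -0.45],
    [-1, [-0.1, 0.3, 0], -0.6],
    [-1, [-0.1, 0.3, 0], -0.75],
    [-1, [-0.1, 0.3, 0], -0.9],
    [-1, [-0.1, 0.3, 0], -1],
    [-1, [-0.1, 0.3, 0], -1]
  ]
}}

```text
clock: 15.32
ee_pos: [356.8, 237.2, 111.3]
orientation: [-0.0, 0.616, 0.788, -0.001]
ft_force: [0.2, 0.2, -1.3]
width: 0.63
grasp_force: 63.8
```

```bash
python3 rel.py 511.6 -67.4 124.3
```

```text
ee [356.8 237.2 111.3] yaw 103.9 dx -3.329 dy 0.77 turn -0.34 [-0.88 -0.04  0.23  2.14  0.01  1.05 -0.42] 0.6298046871979408 63.828416587784886
```

Emit:
{"name": "move_arm", "arguments": {
  "steps": [
    [-1, [-0.3, 0.07, 0], -0.12],
    [-1, [-0.6, 0.14, 0], -0.24],
    [-1, [-0.9, 0.21, 0], -0.34],
    [-1, [-0.9, 0.21, 0], -0.34],
    [-1, [-0.9, 0.21, 0], -0.34]
  ]
}}

```text
clock: 15.95
ee_pos: [399.2, 156.0, 112.2]
orientation: [-0.0, 0.467, 0.884, -0.0]
ft_force: [0.9, 0.2, -1.1]
width: 0.63
grasp_force: 63.8
```

```bash
python3 rel.py 511.6 -67.4 124.3
```

```text
ee [399.2 156.  112.2] yaw 124.3 dx -2.479 dy -0.33 turn -0.0 [-0.79 -0.05  0.35  2.14  0.02  1.05  0.15] 0.6298582063585231 63.809167672879994
```

Emit:
{"name": "move_arm", "arguments": {
  "steps": [
    [-1, [-0.4, -0.05, 0], 0],
    [-1, [-0.8, -0.11, 0], 0],
    [-1, [-1, -0.14, 0], 0],
    [-1, [-1, -0.14, 0], 0]
  ]
}}

```text
clock: 16.45
ee_pos: [444.9, 64.9, 112.5]
orientation: [-0.0, 0.468, 0.884, -0.0]
ft_force: [0.1, -0.2, -0.4]
width: 0.633
grasp_force: 63.8
```

Emit:
{"name": "move_arm", "arguments": {
  "steps": [
    [-1, [-0.4, -0.05, 0], 0],
    [-1, [-0.8, -0.11, 0], 0],
    [-1, [-1, -0.14, 0], 0],
    [-1, [-1, -0.14, 0], 0]
  ]
}}

```text
clock: 16.95
ee_pos: [489.7, -24.6, 112.4]
orientation: [-0.0, 0.467, 0.884, -0.0]
ft_force: [0.7, 0.3, -0.8]
width: 0.633
grasp_force: 63.8
```

```bash
python3 rel.py 511.6 -67.4 124.3
```

```text
ee [489.7 -24.6 112.4] yaw 124.3 dx -0.477 dy -0.06 turn 0.0 [-0.56  0.09  0.59  2.01 -0.06  1.05  0.65] 0.6330624069571136 63.774357077199966
```

Emit:
{"name": "move_arm", "arguments": {
  "steps": [
    [-1, [-0.3, -0.04, 0], 0],
    [-1, [-0.477, -0.06, 0], 0],
    [-1, [-0.477, -0.06, 0.2], 0],
    [-1, [-0.477, -0.06, 0.5], 0],
    [-1, [-0.477, -0.06, 0.5], 0],
    [-1, [-0.477, -0.06, 0.5], 0]
  ]
}}

```text
clock: 17.7
ee_pos: [512.0, -66.5, 63.4]
orientation: [0.0, 0.466, 0.885, 0.0]
ft_force: [0.3, -0.4, -1.6]
width: 0.628
grasp_force: 63.8
```

```bash
python3 rel.py 511.6 -67.4 124.3; python3 - <<'E'
from cell import bot
from m import *
w=bot.grab_frame("wrist");np.savez("w6.npz",**w)
c=cloud(w);b=(c[...,:2]-B)@R;z=c[...,2]
# handle centreline in board frame (bx<0), blank held at ~60 high underside
m=(b[...,0]<-20)&(b[...,0]>-130)&(abs(b[...,1]+37)<40)&(z>38)&(z<95)
for lo in range(-130,-20,15):
    k=m&(b[...,0]>=lo)&(b[...,0]<lo+15)
    if k.sum()>10:print(lo,k.sum(),b[k][:,1].min().round(1),b[k][:,1].max().round(1),np.median(z[k]).round(1))
print("min bx",b[m][:,0].min() if m.any() else None)
E
```

```text
ee [512.  -66.5  63.4] yaw 124.5 dx -0.005 dy -0.009 turn 0.003 [-0.48  0.23  0.62  2.   -0.16  0.96  0.82] 0.6282014418734809 63.75001863576472
-70 1402 -44.4 -26.9 61.9
-55 2757 -47.6 -24.2 68.7
-40 2935 -48.4 -23.7 69.9
-25 971 -48.9 -23.2 70.0
min bx -66.14948594167394
```

Emit:
{"name": "move_arm", "arguments": {
  "steps": [
    [-1, [-0.005, -0.009, 0.15], 0],
    [-1, [-0.005, -0.009, 0.28], 0],
    [-1, [-0.005, -0.009, 0.34], 0],
    [-1, [-0.005, -0.009, 0.36], 0],
    [-1, [-0.005, -0.009, 0.36], 0]
  ]
}}

```text
clock: 18.38
ee_pos: [511.3, -69.0, 26.8]
orientation: [0.0, 0.467, 0.884, 0.0]
ft_force: [-1.1, -0.3, -0.5]
width: 0.633
grasp_force: 63.8
```

Emit:
{"name": "move_arm", "arguments": {
  "steps": [
    [-1, [0.01, 0, 0.01], 0],
    [-1, [0.01, 0, 0.012], 0],
    [0.5, [0.01, 0, 0.012], 0],
    [0.7, [0.01, 0, 0.012], 0],
    [0.9, [0.01, 0, 0.012], 0],
    [0.9, [0.01, 0, 0.012], 0],
    [0.9, [0.01, 0, -0.2], 0],
    [0.9, [0.01, 0, -0.6], 0],
    [0.9, [0.01, 0, -1], 0],
    [0.9, [0.01, 0, -1], 0]
  ]
}}

```text
clock: 19.62
ee_pos: [513.1, -68.2, 129.9]
orientation: [0.003, 0.467, 0.885, 0.002]
ft_force: [-0.0, -0.2, -0.4]
width: 0.95
grasp_force: 0.0
```

Emit:
{"name": "move_arm", "arguments": {
  "steps": [
    [0.9, [0.5, 0, -0.3], 0],
    [0.9, [1, 0, -0.8], 0],
    [0.9, [1, 0, -0.8], 0],
    [0.9, [1, 0, -0.8], 0]
  ]
}}

```text
clock: 20.12
ee_pos: [454.1, 14.5, 206.2]
orientation: [-0.0, 0.466, 0.885, 0.0]
ft_force: [0.7, 0.6, -0.4]
width: 0.95
grasp_force: 0.0
```

Emit:
{"name": "move_arm", "arguments": {
  "steps": [
    [0.9, [0.5, 0, 0], 0],
    [0.9, [1, 0, 0], 0],
    [0.9, [1, 0, 0], 0],
    [0.9, [1, 0, 0], 0]
  ]
}}

```text
clock: 20.62
ee_pos: [398.0, 95.5, 205.5]
orientation: [-0.0, 0.467, 0.884, -0.001]
ft_force: [0.1, -0.8, 0.1]
width: 0.95
grasp_force: 0.0
```

```bash
python3 look.py; python3 - <<'E'
from cell import bot
from m import *
t=bot.grab_frame("top");s=bot.grab_frame("side")
c=cloud(t);z=c[...,2];b=(c[...,:2]-B)@R
m=((z>24)&(z<45)&(abs(b[...,1]+37)<36)&(b[...,0]>-119.5)&(b[...,0]<118)).astype(np.uint8);m=cv2.morphologyEx(m,cv2.MORPH_OPEN,np.ones((3,3)))
k,l,st,ce=cv2.connectedComponentsWithStats(m);i=1+st[1:,4].argmax()
P=np.array([(plane(t,(u,v),28)[:2]-B)@R for v,u in np.argwhere(l==i)])
print(len(P),"z",np.median(z[l==i]),"bx",P[:,0].min(),P[:,0].max())
for a in range(-120,120,20):
    q=P[(P[:,0]>=a)&(P[:,0]<a+20)]
    if len(q):print(a+10,q[:,1].min().round(1),q[:,1].max().round(1),q[:,1].mean().round(1))
a=cv2.resize(t["color"][100:240,290:450],(400,350),interpolation=cv2.INTER_CUBIC);d=cv2.resize(s["color"][200:340,230:390],(400,350),interpolation=cv2.INTER_CUBIC)
cv2.imwrite("pics/end.png",np.hstack([a,d])[:,:,::-1])
E
```

```text
[398.   95.5 205.5] board [-148.8  -39.5] [ 0.1 -0.8  0.1]
12 z 31.361592956137088 bx -110.7954693480855 -102.46075102650283
-110 -42.9 -35.0 -38.9Traceback (most recent call last):
  File "look.py", line 8, in <module>
    q=np.array([((plane(t,x,48)[:2]-B)@R) for x in pts]);q=q[(abs(q[:,1]-49)<14)]
                                                                  ~^^^^^
IndexError: too many indices for array: array is 1-dimensional, but 2 were indexed
```

View pics/end.png

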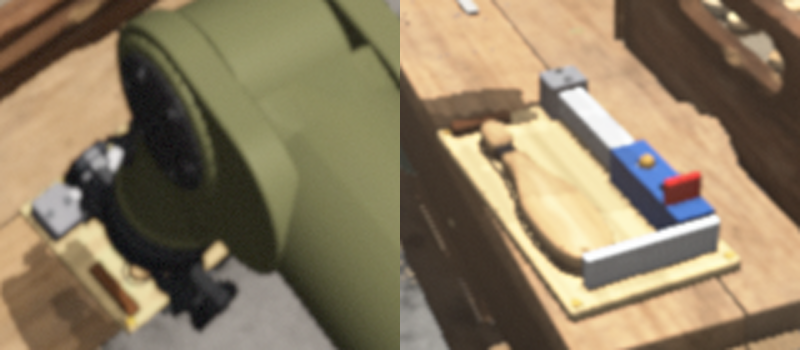

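The side half shows the blank lying on the board with its head up to the stop, and the pin still proud at (648,160). The arm hides the board in the top half, so I'll back off for a numeric check.

Emit:
{"name": "move_arm", "arguments": {
  "steps": [
    [0.9, [0.5, 0.3, 0], 0],
    [0.9, [1, 0.3, 0], 0],
    [0.9, [1, 0.3, 0], 0],
    [0.9, [1, 0.3, 0], 0]
  ]
}}

```text
clock: 21.28
ee_pos: [366.8, 195.5, 206.6]
orientation: [0.0, 0.467, 0.884, -0.0]
ft_force: [0.1, -0.5, 0.2]
width: 0.953
grasp_force: 0.0
```

Emit:
{"name": "move_arm", "arguments": {
  "steps": [
    [0.9, [0.5, 0.3, 0], 0],
    [0.9, [1, 0.3, 0], 0],
    [0.9, [1, 0.3, 0], 0],
    [0.9, [1, 0.3, 0], 0]
  ]
}}

```text
clock: 21.78
ee_pos: [335.6, 294.4, 206.6]
orientation: [0.0, 0.468, 0.884, -0.0]
ft_force: [0.5, 0.2, -0.1]
width: 0.947
grasp_force: 0.0
```

```bash
python3 look.py; python3 - <<'E'
from cell import bot
from m import *
t=bot.grab_frame("top")
c=cloud(t);z=c[...,2];b=(c[...,:2]-B)@R
m=((z>23)&(z<45)&(abs(b[...,1]+37)<36)&(b[...,0]>-119)&(b[...,0]<118)).astype(np.uint8);m=cv2.morphologyEx(m,cv2.MORPH_OPEN,np.ones((3,3)))
k,l,st,ce=cv2.connectedComponentsWithStats(m);i=1+st[1:,4].argmax()
P=np.array([(plane(t,(u,v),28)[:2]-B)@R for v,u in np.argwhere(l==i)])
print(len(P),"z",np.median(z[l==i]),"bx",P[:,0].min(),P[:,0].max())
for a in range(-120,120,20):
    q=P[(P[:,0]>=a)&(P[:,0]<a+20)]
    if len(q):print(a+10,q[:,1].min().round(1),q[:,1].max().round(1),np.median(z[l==i][(P[:,0]>=a)&(P[:,0]<a+20)]).round(1))
E
```

```text
[335.6 294.4 206.6] board [-348.3   20.7] [ 0.5  0.2 -0.1]
sleeve rear bx [5.  6.1 6.8 9.5] 413
brass px 25 white px 51
1507 z 33.49424477199818 bx -110.98207943426624 118.570544158487
-110 -47.2 -26.6 30.6
-90 -49.4 -23.5 33.0
-70 -47.1 -24.7 31.0
-50 -48.9 -26.4 31.0
-30 -49.6 -24.7 33.4
-10 -55.6 -19.8 33.3
10 -62.0 -13.3 33.7
30 -63.2 -10.1 33.8
50 -64.7 -8.9 33.9
70 -64.9 -9.2 33.6
90 -62.3 -11.1 34.3
110 -60.8 -14.7 33.6
```

```bash
python3 -c "
from cell import bot
print(bot.job_done())"
```

```text
the job is handed in; nothing more can be done
None
```

I handed the job in, but no verdict came back. By my last measurements the sleeve is latched at its second hole with the pin up, the blank lies flat within about 2 mm of its outline with its head to the stop, and nothing else was deliberately touched.

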